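Spice row back to the wooden rack, reversed

ROBOT

A 6-joint arm with a two-finger parallel gripper is mounted at the origin on the work surface. World frame = base frame: x ahead of the robot, y to its left, z up, the work surface at z = 0. Lengths are in mm, angles in rad, forces in N, time in s.
With the tool pointing down it reaches from about 350 to 725 mm from the base axis. Payload 4.3 kg.
Tool frame: the origin (TCP) lies at the very end of the fingers, on their centre line; the grasp point (between the pads) lies 19 mm behind it (bot.grasp_offset is the z of the grasp point in the tool frame, in mm); z points along the fingers, y is the line along which they close (so a half turn about z gives the same grasp; the last joint's range is limited). The gripper opens to 85 mm and grips with 20 to 120 N. Pads are 22 mm wide; open, the fingers measure 114 mm over their backs; the gripper's body (76 mm by 85 mm) begins 54 mm behind the grasp point. The pads swing forward as they close: fully open they stand 13 mm farther back than shut.
Start: joints at [1.094, 0.377, 0.081, 1.274, 0, 1.46], TCP at [206.222, 536.786, 231.329] pointing down, gripper open.
Joint ranges: [-2.72, 2.72], [-0.84, 1.66], [-1.02, 1.22], [-1.77, 2.12], [-1.37, 1.28], [-3.14, 3.14]. Speed limits (rad/s): [2.57, 2.57, 3.14, 3.14, 3.14, 3.14].

INTERFACE

Orientations are given as a unit quaternion [x, y, z, w].
In Python, from rig import bot, eyes gives the robot as it stands.
- The arm moves only by the tool step_arm, never from a script. Its argument "steps" is a list of rows, each an object with "travel": the shift along the world's x, y, z in m, a list of three; "roll": the turn about the world's z in rad. In form: [{"travel": [dx, dy, dz], "roll": roll}, ...]. A call has 1 to 12 rows; each row is the pose to reach, as a shift and turn from the pose commanded when the call began; what a row does not reach only later rows make up. A row lasts 1/12 s, in which the tool goes at most 41.7 mm and 7.16 degrees, less where a joint would pass 70% of its speed; a pose out of reach is approached as far as the arm can. A call with a gripper value outside its range is refused whole. "fingers" is the finger opening in m, from 0 to 0.0854, set as the call begins (left out, the last holds). The fingers move at their own pace and stop on an object; the grip force is fixed at half the most. Time passes only in rows, so rows that repeat a pose let the fingers close. It gives the time, the measured TCP pose, the force, the opening and the grip force at its end, in the units of the state.
- bot.state(): the state, without advancing time (a new reading comes with each control period).
- eyes.camera(name): name is "scene" or "top" or "wrist"; returns the picture (420x560x3 uint8, red, green, blue); there is no depth.
- eyes.camera_info(name): a dict with "intrinsics" (3x3 intrinsics, pixels), "rvec" (rotation vector, rad) and "tvec" (3), from world to camera coordinates, as OpenCV has them. Camera axes: x right, y down, z forward; pixel columns grow to the right and rows downward; lengths in mm; the calibration is good to about 2 mm. A picture is of the moment at which its call begins: read the wrist's pose just before it. camera_info takes no time and is no camera call; for the wrist camera it gives the pose at the moment of the call.
- bot.hand_in(): hands the job in; it is judged then, once.
The state is a dict: "clock": time; "qpos": joint angles; "qvel": joint speeds; "tau": joint torques, N m; "ee_pos": TCP position; "tool_rot": TCP orientation; "contact_force": force on the tool from outside, world axes, zero at the start; "moment": the same for the moment, N m; "gripper_width": finger opening in mm; "grasp_force": force on a finger pad.
Only numpy, scipy, OpenCV 4.12 (cv2) and the standard library are available. Lean on these libraries where they do the work, as an engineer would, in place of code of your own. Each camera call takes 0.05 s, during which the arm holds its last target. There are 200 camera calls.

TASK

Move the pepper mill, salt shaker, square jar and lidded white pot from the steel draining rack into the four bays of the wooden rack, in reverse order so that the row reads rightly from the other side of the counter: seen from the robot, the piece farthest left on the draining rack goes into the bay farthest right, and so on, one to a bay. Stand each one upright in the middle of its bay, without tipping any of them over on the way, and leave all four standing there.

Things in the scene. Friction and masses are not known exactly. Their poses are not given: they have to be found in the camera images.
- drain_rack: Steel draining rack, where the row starts: fixed, 100 mm deep (its x) by 305 mm long (its y), tray top 8 mm above the counter, thin rails on front and back edges up to 19 mm. Origin: centre of its underside. x points away from the robot, y along the row to the robot's left, turned up to 0.3 rad. Its four places: y = +112.5, +37.5, -37.5 and -112.5 mm, x = 0.
- wood_rack: Dark wooden rack, empty at the start: fixed, 100 mm deep (its x) by 305 mm long (its y); three light strips part four bays, 71 by 88 mm. Bay floor 10 mm, strips and rims 22 mm above the counter. Origin: centre of its underside. x points away from the robot, y along the row to the robot's left, turned up to 0.3 rad. Bay middles: y = +112.5, +37.5, -37.5 and -112.5 mm, x = 0.
- mill: Wooden pepper mill, dark, turned, with a waist and a small steel knob: loose, about 180 g, 118 mm tall. Round: foot 48 mm across, waist 36 mm at 28-56 mm height, straight head 44 mm across from 68 to 104 mm height (grip here). Origin: centre of its underside, z up.
- shaker: Round steel salt shaker with a domed top: loose, about 140 g, 91 mm tall, straight body 42 mm across up to 74 mm, dome rim 43 mm across. Origin: centre of its underside, z up.
- jar: Square pale glass spice jar with a round aluminium cap: loose, about 220 g, body 46 by 46 mm and 82 mm tall, cap 42 mm across up to 100 mm. Origin: centre of its underside, z up; x and y square to its flat sides.
- pot: Round white ceramic pot whose lid (fixed to it) has a small ball knob: loose, about 240 g, foot 44 mm across, straight sides 54 mm across from 10 to 60 mm height, lid rim 56 mm across up to 65 mm, ball 16 mm across up to 85 mm. Origin: centre of its underside, z up.
- rest_mill: Round cork rest, 68 mm across and 4 mm thick, on the draining rack under the pepper mill at the start; it is fixed there and stays, so it marks where the pepper mill began. Origin: centre of its underside, 8 mm above the counter (the piece stands 12 mm above the counter).
- rest_shaker: Round cork rest, 68 mm across and 4 mm thick, on the draining rack under the salt shaker at the start; it is fixed there and stays, so it marks where the salt shaker began. Origin: centre of its underside, 8 mm above the counter (the piece stands 12 mm above the counter).
- rest_jar: Round cork rest, 68 mm across and 4 mm thick, on the draining rack under the square jar at the start; it is fixed there and stays, so it marks where the square jar began. Origin: centre of its underside, 8 mm above the counter (the piece stands 12 mm above the counter).
- rest_pot: Round cork rest, 68 mm across and 4 mm thick, on the draining rack under the white pot at the start; it is fixed there and stays, so it marks where the white pot began. Origin: centre of its underside, 8 mm above the counter (the piece stands 12 mm above the counter).
Not all that is in view belongs to the job. Leave any blue look-alike of the mill alone.

How it is judged:
By the outcome, as a careful person would: the job done as asked, in the order asked, and still so for the second after the job is handed in, with the robot touching nothing.
It also fails if it takes over 112 s, if anything falls off the work surface, if the arm or the gripper's body presses on something with over 40 N, if the wrist force passes 120 N, or if a joint passes its speed limit or range.

## Working session

There is one attempt and no reset: what is moved stays moved. The work goes in short steps, Python scripts to look and compute and a tool call to move; the robot and the scene stay as the last step left them, time stands still between calls to the robot, and variables do not carry over. Pictures are saved under pics/ and viewed, at most 14 in all, crops included, and the job is handed in when it is done.

Besides the shell and the picture viewer there is one more tool, called after "Call:" as name(argument=value, ...), one argument or row to a line, values as JSON. step_arm: Moves the arm, as the interface text tells. Its arguments: {"type":"object","properties":{"steps":{"type":"array","items":{"type":"object","properties":{"travel":{"type":"array","items":{"type":"number"}},"roll":{"type":"number"}}}},"fingers":{"type":"number"}},"required":["steps"]}

```bash
mkdir -p pics; ls; python3 - <<'E'
from rig import bot, eyes
import cv2,numpy as np
for n in("scene","top"):
    im=eyes.camera(n); cv2.imwrite(f"pics/{n}0.png",im[:,:,::-1])
    i=eyes.camera_info(n); R=cv2.Rodrigues(np.array(i["rvec"],float))[0]
    print(n,np.array(i["intrinsics"]).tolist(),(-R.T@np.array(i["tvec"]).ravel()).round(0),R.round(2).tolist())
print(bot.state(),bot.grasp_offset)
E
```

```text
pics
scene [[510.41884319901317, 0.0, 277.77505739900545], [0.0, 510.41884319901317, 209.76580004879165], [0.0, 0.0, 1.0]] [1060.  243.  800.] [[-0.49, 0.87, 0.01], [0.72, 0.4, -0.57], [-0.5, -0.27, -0.82]]
top [[474.42928230378845, 0.0, 280.1705010613869], [0.0, 474.42928230378845, 212.47354524218335], [0.0, 0.0, 1.0]] [ 553.    4. 1023.] [[-0.01, -1.0, -0.01], [-1.0, 0.01, -0.03], [0.03, 0.01, -1.0]]
{'clock': 0.1, 'qpos': array([1.09373215e+00, 3.77975599e-01, 7.97664224e-02, 1.27440297e+00,
       4.37384071e-05, 1.46049830e+00]), 'qvel': array([ 9.89260819e-05, -3.04283298e-03,  3.48128191e-03,  3.29599429e-04,
       -6.43861020e-04,  1.34187779e-03]), 'tau': array([ 6.61948852e-04, -4.64695323e+01,  2.70581263e+01,  1.20147745e-02,
       -1.58330590e-04,  7.68646629e-06]), 'ee_pos': array([205.90431653, 536.24224877, 230.46521624]), 'tool_rot': array([ 1.82356903e-01,  9.83231984e-01, -8.62706560e-04, -2.83752406e-04]), 'contact_force': array([ 0.46186675, -0.16571802,  0.2085286 ]), 'moment': array([ 0.01061628, -0.00196112, -0.04642611]), 'grasp_force': 0.0, 'gripper_width': 85.20563389231754} -18.700000000000003
```

View pics/top0.png

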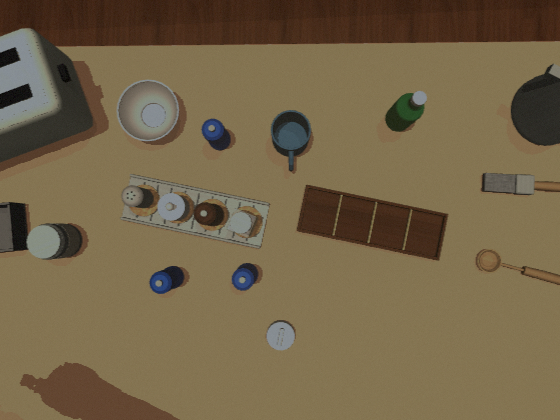

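View pics/scene0.png

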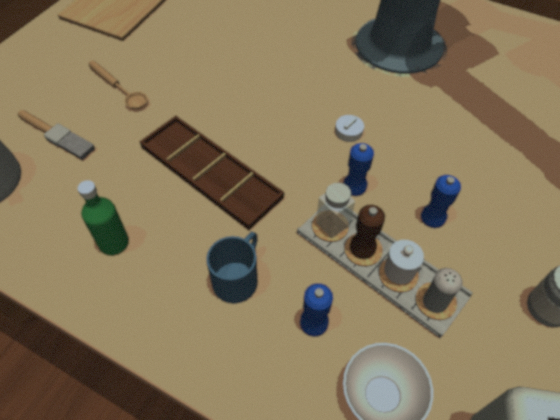

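The top view shows the draining rack at left, where the robot's left is image left. Reading left to right:
- shaker (133,196)
- pot (172,207)
- mill (208,214)
- jar (241,223)

The wooden rack is centred near (372,222).

Things that could be mistaken for the pieces:
- **Mill:** the dark brown one at (208,214), against the blue look-alikes at (213,131), (161,282) and (245,277).
- **Pot:** the one at (172,207), against the white timer at (281,336) and the bowl at (149,110).
- **Jar or shaker:** the ones on the rack, against the big jar at (45,241).

I choose the four pieces standing on cork on the steel rack.

```bash
cat > h.py <<'E'
from rig import bot, eyes
import cv2,numpy as np
def cam(n):
    i=eyes.camera_info(n); K=np.array(i["intrinsics"],float); r=np.array(i["rvec"],float).ravel(); t=np.array(i["tvec"],float).ravel()
    return K,r,t
def ray(c,px,z):
    K,r,t=c; R=cv2.Rodrigues(r)[0]; px=np.atleast_2d(np.array(px,float))
    d=np.c_[px,np.ones(len(px))]@np.linalg.inv(K).T@R; o=-R.T@t
    return (o+d*((z-o[2])/d[:,2])[:,None])[:,:2]
def proj(c,p):
    K,r,t=c; return cv2.projectPoints(np.atleast_2d(np.array(p,float)),r,t,K,None)[0][:,0]
E
python3 - <<'E'
from h import *
im=cv2.imread("pics/top0.png"); c=cam("top")
hsv=cv2.cvtColor(im,cv2.COLOR_BGR2HSV)
# strips: bright px within wood rack
m=np.zeros(im.shape[:2],np.uint8); cv2.fillPoly(m,[np.array([[312,193],[440,216],[434,250],[306,226]])],255)
s=((hsv[:,:,2]>90)&(m>0)).astype(np.uint8)
n,l,st,ce=cv2.connectedComponentsWithStats(s)
for k in range(1,n):
    if st[k,4]>8: 
        p=np.argwhere(l==k)[:,::-1]; w=ray(c,p,22); print("strip",ce[k].round(1),st[k,4],w.mean(0).round(1))
# racks outlines
d=((hsv[:,:,2]<75)).astype(np.uint8); d=cv2.morphologyEx(d,cv2.MORPH_OPEN,np.ones((3,3)))
n,l,st,ce=cv2.connectedComponentsWithStats(np.where(s>0,1,d).astype(np.uint8))
k=l[215,355]; p=np.argwhere(l==k)[:,::-1]; print("wood",cv2.minAreaRect(ray(c,p,22).astype(np.float32)))
b=im[165:255,110:280]; b=cv2.resize(b,None,fx=4.5,fy=4.5,interpolation=cv2.INTER_CUBIC)
cv2.imwrite("pics/topc.png",b)
sc=cv2.imread("pics/scene0.png")[170:335,290:480]; cv2.imwrite("pics/scc.png",cv2.resize(sc,None,fx=3.6,fy=3.6,interpolation=cv2.INTER_CUBIC))
E
```

```text
strip [337.2 214.6] 68 [ 579.6 -107.4]
strip [372.4 221.2] 73 [ 565.3 -181.2]
strip [407.6 227.7] 68 [ 551.  -254.9]
wood ((562.94140625, -179.68307495117188), (303.4934387207031, 99.43073272705078), 77.78388214111328)
```

View pics/topc.png

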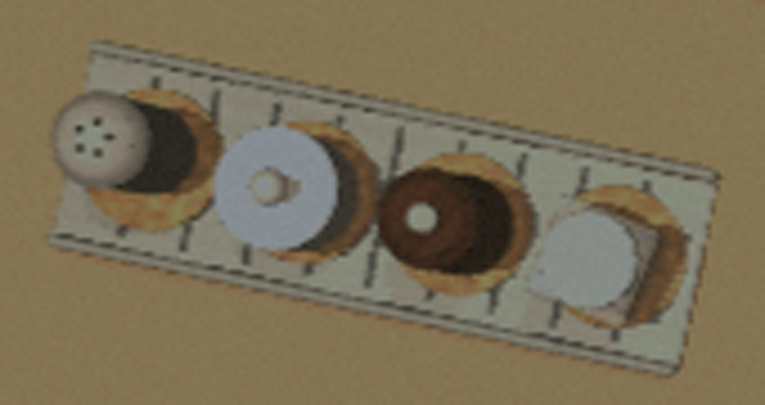

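View pics/scc.png

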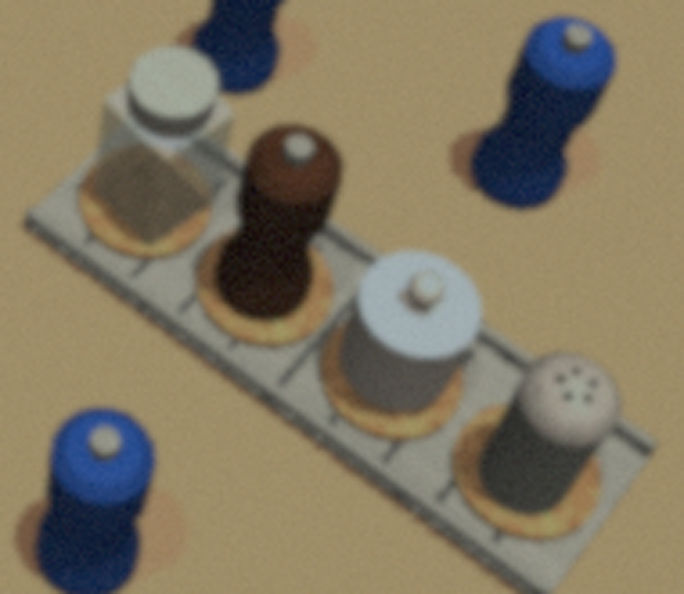

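The top crop confirms the order: shaker (100,138), pot (275,187), brown mill with steel knob (425,217), jar (590,255). Each stands on cork. Next I move above the draining rack to look with the wrist camera.

Call:
step_arm(
  steps=[
    {"travel": [0.03, -0.03, 0.03], "roll": -0.11},
    {"travel": [0.06, -0.06, 0.06], "roll": -0.23},
    {"travel": [0.09, -0.09, 0.09], "roll": -0.35},
    {"travel": [0.12, -0.12, 0.1], "roll": -0.47},
    {"travel": [0.15, -0.15, 0.1], "roll": -0.59},
    {"travel": [0.18, -0.18, 0.1], "roll": -0.71},
    {"travel": [0.21, -0.21, 0.1], "roll": -0.83},
    {"travel": [0.24, -0.24, 0.1], "roll": -0.95},
    {"travel": [0.27, -0.27, 0.1], "roll": -1.07},
    {"travel": [0.3, -0.29, 0.1], "roll": -1.19},
    {"travel": [0.32, -0.32, 0.1], "roll": -1.31},
    {"travel": [0.34, -0.345, 0.1], "roll": -1.4},
  ],
)

```text
clock: 1.1
ee_pos: [539.8, 199.1, 330.7]
tool_rot: [0.775, 0.632, -0.0, -0.0]
contact_force: [0.7, 0.4, 0.1]
gripper_width: 85.2
grasp_force: 0.0
```

```bash
python3 - <<'E'
from h import *
s=bot.state(); print(s["clock"],s["ee_pos"].round(1),s["tool_rot"].round(4),s["qpos"].round(2))
c=cam("wrist"); np.savez("w1.npz",K=c[0],r=c[1],t=c[2])
R=cv2.Rodrigues(c[1])[0]; print("campos",(-R.T@c[2]).round(1),R.round(3).tolist())
cv2.imwrite("pics/w1.png",eyes.camera("wrist")[:,:,::-1])
t=cam("top")
cr=ray(t,np.array([[95,42],[718,172],[675,372],[50,240]])/4.5+[110,165],19); print("rack corners",cr.round(1).tolist(),cr.mean(0))
for n,p,z in(("shaker",(100,138),100),("pot",(268,186),95),("mill",(421,217),129),("jar",(588,257),112)): print(n,ray(t,np.array(p)/4.5+[110,165],z).round(1))
E
```

```text
1.1 [539.8 199.1 330.7] [ 7.746e-01  6.324e-01 -3.000e-04 -2.000e-04] [0.24 0.38 0.35 1.53 0.   2.02]
campos [556.3 276.  474.2] [[0.98, -0.201, -0.0], [-0.191, -0.932, 0.308], [-0.062, -0.301, -0.951]]
rack corners [[668.6, 329.9], [604.8, 35.4], [511.0, 56.1], [575.0, 350.9]] [589.86196614 193.05736967]
shaker [[617.4 301.3]]
pot [[596.3 229.3]]
mill [[581.2 156.7]]
jar [[564.1  88.2]]
```

View pics/w1.png

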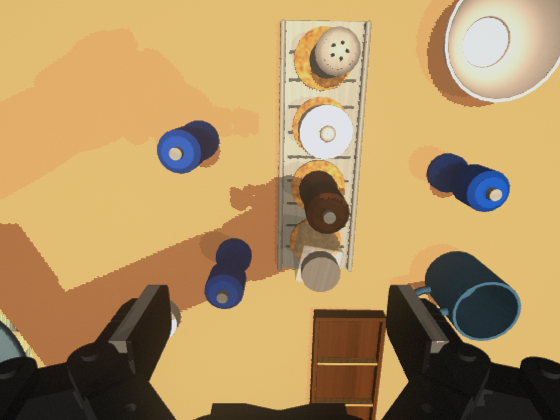

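The wrist view looks along the row: shaker dome (338,51), pot knob (328,133), mill knob (329,217), jar cap (320,271). It also shows the near end of the wooden rack (348,312). I'll triangulate these against the top view.

```bash
python3 - <<'E'
from h import *
z=np.load("w1.npz"); w=(z["K"],z["r"],z["t"]); t=cam("top"); s=cam("scene")
P=lambda c:c[0]@np.c_[cv2.Rodrigues(c[1])[0],c[2]]
for n,a,b,e,h in(("shaker",(338,50),(100,138),(572,392),101),("pot",(327.5,133),(267,186),(425,287),91),("mill",(329.5,217),(421,217),(299,147),128),("jar",(320,270),(588,257),(175,82),112)):
    b=np.array(b)/4.5+[110,165]-.4; e=np.array(e)/3.6+[290,170]-.4; A=[]
    for c,p in((w,a),(t,b),(s,e)):
        M=P(c); A+=[(p[0]*M[2]-M[0])/500,(p[1]*M[2]-M[1])/500]
    A=np.array(A); X=np.linalg.lstsq(A[:,:3],-A[:,3],rcond=None)[0]
    print(n,"tri",X.round(1),"wrist",ray(w,a,h).round(1),"top",ray(t,b,h).round(1),"scene",ray(s,e,h).round(1))
im=cv2.imread("pics/w1.png")[210:310,270:370]; cv2.imwrite("pics/w1c.png",cv2.resize(im,None,fx=6,fy=6,interpolation=cv2.INTER_CUBIC))
E
```

```text
shaker tri [618.4 303.   96.6] wrist [[617.6 303.1]] top [[618.2 301.7]] scene [[621.2 302.3]]
pot tri [597.3 230.2  92.4] wrist [[597.1 230.1]] top [[597.3 231.5]] scene [[596.8 229.3]]
mill tri [582.2 156.3 130.7] wrist [[582.2 154.9]] top [[582.  157.6]] scene [[580.7 155.4]]
jar tri [564.1  89.3 111.2] wrist [[563.9  92.6]] top [[564.9  89. ]] scene [[563.6  88.4]]
```

View pics/w1c.png

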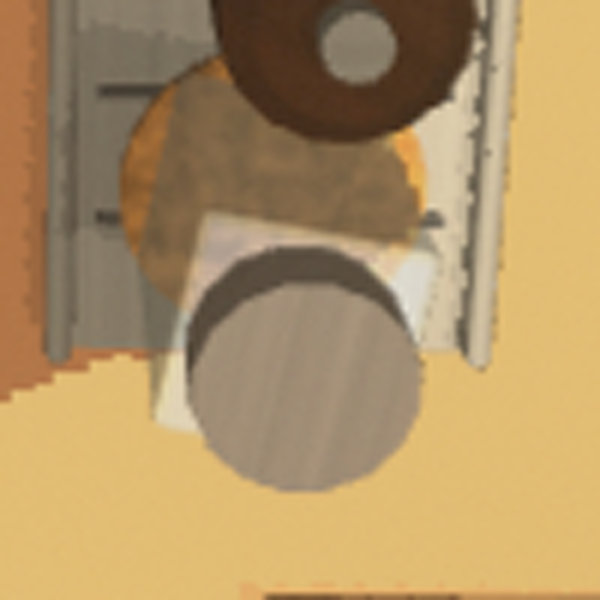

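```bash
python3 - <<'E'
from h import *
z=np.load("w1.npz"); w=(z["K"],z["r"],z["t"])
q=ray(w,np.array([[207,212],[437,252],[157,422]])/6+[270-.4,210-.4],94)
print(q.round(1))
for a,b in((0,1),(0,2)): d=q[b]-q[a]; print(np.hypot(*d).round(1),np.arctan2(d[1],d[0]))
print("centre",(q[1]+q[2])/2)
E
```

```text
[[552.3 116.8]
 [592.2 100.5]
 [535.4  76.7]]
43.1 -0.3869766536876775
43.5 -1.9702562178083687
centre [563.81028988  88.64513952]
```

Call:
step_arm(
  steps=[
    {"travel": [0.006, -0.034, -0.02], "roll": -0.06},
    {"travel": [0.012, -0.068, -0.05], "roll": -0.12},
    {"travel": [0.018, -0.103, -0.08], "roll": -0.19},
    {"travel": [0.018, -0.103, -0.11], "roll": -0.19},
    {"travel": [0.018, -0.103, -0.131], "roll": -0.19},
    {"travel": [0.018, -0.103, -0.131], "roll": -0.19},
    {"travel": [0.018, -0.103, -0.131], "roll": -0.19},
  ],
)

```text
clock: 1.73
ee_pos: [555.2, 97.8, 199.2]
tool_rot: [0.83, 0.558, -0.002, -0.001]
contact_force: [-0.7, 0.4, 0.7]
gripper_width: 85.2
grasp_force: 0.0
```

```bash
python3 - <<'E'
from h import *
c=cam("wrist"); np.savez("w2.npz",K=c[0],r=c[1],t=c[2])
cv2.imwrite("pics/w2.png",eyes.camera("wrist")[:,:,::-1])
s=bot.state(); print(s["clock"],s["ee_pos"].round(1),s["tool_rot"].round(4))
E
```

```text
1.7833 [556.6  98.1 201. ] [ 8.294e-01  5.586e-01 -0.000e+00 -1.000e-04]
```

View pics/w2.png

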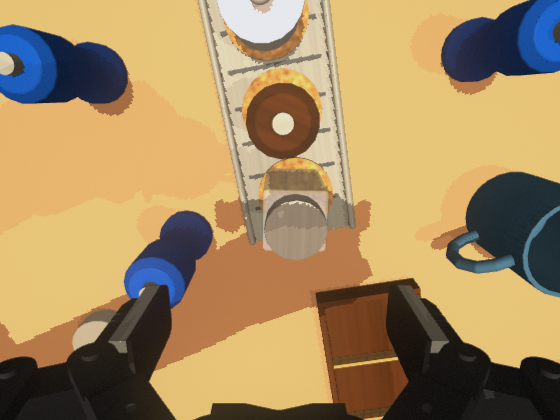

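The jar cap is at (295,228), square to the fingers. I'll check its ray at close range.

```bash
python3 - <<'E'
from h import *
z=np.load("w2.npz"); w=(z["K"],z["r"],z["t"])
print(ray(w,[295.5,227],112),ray(w,[283,124],129),ray(w,[[263,192],[327,192]],94))
E
```

```text
[[564.50856197  89.88274924]] [[581.79568237 155.06073082]] [[551.4926212  115.65400377]
 [592.05281247  99.16431276]]
```

Call:
step_arm(
  steps=[
    {"travel": [0.007, -0.009, -0.01], "roll": 0},
    {"travel": [0.007, -0.009, -0.02], "roll": 0},
    {"travel": [0.007, -0.009, -0.03], "roll": 0},
    {"travel": [0.007, -0.009, -0.03], "roll": 0},
    {"travel": [0.007, -0.009, -0.03], "roll": 0},
  ],
)

```text
clock: 2.2
ee_pos: [563.0, 88.9, 169.5]
tool_rot: [0.83, 0.558, -0.001, -0.001]
contact_force: [0.2, 0.4, 0.3]
gripper_width: 85.6
grasp_force: 0.0
```

Call:
step_arm(
  steps=[
    {"travel": [0.001, 0.0, -0.025], "roll": 0},
    {"travel": [0.001, 0.0, -0.05], "roll": 0},
    {"travel": [0.001, 0.0, -0.075], "roll": 0},
    {"travel": [0.001, 0.0, -0.1], "roll": 0},
    {"travel": [0.001, 0.0, -0.116], "roll": 0},
    {"travel": [0.001, 0.0, -0.116], "roll": 0},
    {"travel": [0.001, 0.0, -0.116], "roll": 0},
  ],
)

```text
clock: 2.78
ee_pos: [564.0, 88.9, 54.1]
tool_rot: [0.83, 0.558, -0.001, -0.0]
contact_force: [-0.4, -0.3, 0.7]
gripper_width: 85.2
grasp_force: 0.0
```

Call:
step_arm(
  fingers=0.03,
  steps=[
    {"travel": [0, 0, 0], "roll": 0},
    {"travel": [0, 0, 0], "roll": 0},
    {"travel": [0, 0, 0], "roll": 0},
    {"travel": [0, 0, 0], "roll": 0},
    {"travel": [0, 0, 0], "roll": 0},
    {"travel": [0, 0, 0], "roll": 0},
    {"travel": [0, 0, 0], "roll": 0},
    {"travel": [0, 0, 0], "roll": 0},
    {"travel": [0, 0, 0], "roll": 0},
    {"travel": [0, 0, 0], "roll": 0},
  ],
)

```text
clock: 3.62
ee_pos: [566.1, 88.9, 56.0]
tool_rot: [0.83, 0.558, 0.001, 0.001]
contact_force: [-1.3, -0.6, 6.8]
gripper_width: 45.3
grasp_force: 62.1
```

Call:
step_arm(
  steps=[
    {"travel": [0, 0, 0.01], "roll": 0},
    {"travel": [0, 0, 0.025], "roll": 0},
    {"travel": [0, 0, 0.045], "roll": 0},
    {"travel": [0, 0, 0.065], "roll": 0},
    {"travel": [0, 0, 0.085], "roll": 0},
    {"travel": [0, 0, 0.105], "roll": 0},
    {"travel": [0.003, -0.015, 0.12], "roll": 0.03},
    {"travel": [0.006, -0.035, 0.13], "roll": 0.06},
    {"travel": [0.009, -0.055, 0.13], "roll": 0.1},
    {"travel": [0.012, -0.075, 0.13], "roll": 0.14},
    {"travel": [0.015, -0.09, 0.13], "roll": 0.17},
    {"travel": [0.018, -0.1, 0.13], "roll": 0.2},
  ],
)

```text
clock: 4.62
ee_pos: [582.5, -12.8, 184.8]
tool_rot: [0.77, 0.638, -0.0, 0.0]
contact_force: [0.5, -0.9, -2.2]
gripper_width: 45.5
grasp_force: 61.7
```

```bash
python3 - <<'E'
from h import *
z=np.load("w2.npz"); w=(z["K"],z["r"],z["t"])
q=ray(w,[[317,293],[419,279]],22); print(q,q.mean(0),np.hypot(*(q[1]-q[0])),np.arctan2(*(q[1]-q[0])[::-1]))
t=cam("top"); im=cv2.imread("pics/top0.png"); hsv=cv2.cvtColor(im,cv2.COLOR_BGR2HSV)
# strips extents
m=np.zeros(im.shape[:2],np.uint8); cv2.fillPoly(m,[np.array([[306,188],[446,212],[440,257],[299,230]])],255)
s=((hsv[:,:,2]>90)&(m>0)).astype(np.uint8); n,l,st,ce=cv2.connectedComponentsWithStats(s)
for k in range(1,n):
    if 40<st[k,4]<120: print(st[k,4],cv2.minAreaRect(ray(t,np.argwhere(l==k)[:,::-1],22).astype(np.float32)))
cv2.imwrite("pics/w3.png",eyes.camera("wrist")[:,:,::-1])
c=cam("wrist"); np.savez("w3.npz",K=c[0],r=c[1],t=c[2]); print(bot.state()["ee_pos"])
E
```

```text
[[550.71663352 -12.38988255]
 [645.88597752 -34.76631033]] [598.30130552 -23.57809644] 97.76455675955859 -0.23092778424259355
82 ((579.056396484375, -106.86344909667969), (4.725587368011475, 86.5380630493164), 77.64891815185547)
85 ((563.4638671875, -180.76849365234375), (4.690578937530518, 85.99813842773438), 77.19801330566406)
79 ((547.3919067382812, -254.08126831054688), (3.7025671005249023, 84.26771545410156), 77.84736633300781)
[583.16364704 -14.28818405 184.64685535]
```

View pics/w3.png

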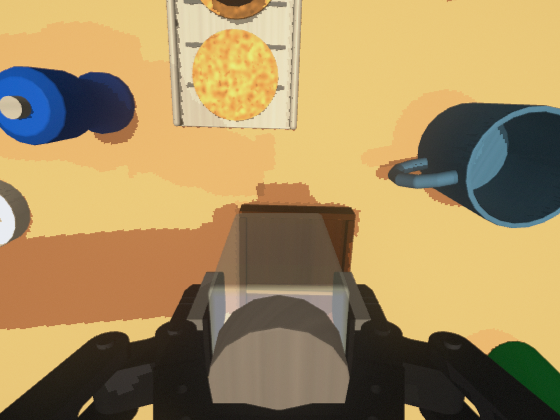

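The jar is held upright. The wooden rack's end edge runs (241,206) to (355,208), with the first strip near row 291. I'll check these against the top view's rack fit.

```bash
python3 - <<'E'
from h import *
z=np.load("w3.npz"); w=(z["K"],z["r"],z["t"])
C=np.array([563.3,-180.6]); a=-.212; R=np.array([[np.cos(a),-np.sin(a)],[np.sin(a),np.cos(a)]])
W=lambda x,y,h:np.r_[C+R@[x,y],h]
for p in((-50,152.5,0),(50,152.5,0),(-50,152.5,22),(50,152.5,22),(-44,75,22),(44,75,22)): print(p,W(*p).round(1),proj(w,W(*p)).round(1))
for y in(112.5,37.5,-37.5,-112.5): print("bay",y,W(0,y,10).round(1))
print(ray(w,[[241,206],[355,208]],0),ray(w,[[241,206],[355,208]],22))
im=cv2.imread("pics/w3.png"); g=im.mean(2); print(g[196:222,300].round().tolist(), g[280:300,260].round().tolist())
D=(589.9,193.1)
for y in(112.5,): print("drain end mid",proj(w,[D[0]-.212*152.5,D[1]-.977*152.5,8]), proj(w,[D[0]-.212*112.5,D[1]-.977*112.5,12]))
E
```

```text
(-50, 152.5, 0) [546.5 -21.    0. ] [[239.3 200.5]]
(50, 152.5, 0) [644.3 -42.    0. ] [[349.  203.1]]
(-50, 152.5, 22) [546.5 -21.   22. ] [[236.7 207.5]]
(50, 152.5, 22) [644.3 -42.   22. ] [[353.6 210.2]]
(-44, 75, 22) [536.1 -98.   22. ] [[244.1 288.5]]
(44, 75, 22) [ 622.1 -116.5   22. ] [[339.8 290.5]]
bay 112.5 [587.  -70.6  10. ]
bay 37.5 [ 571.2 -143.9   10. ]
bay -37.5 [ 555.4 -217.3   10. ]
bay -112.5 [ 539.6 -290.6   10. ]
[[546.94302126 -26.3516959 ]
 [649.08079162 -47.70537611]] [[550.38785144 -20.35349194]
 [645.67495805 -40.27492155]]
[131.0, 131.0, 132.0, 130.0, 132.0, 130.0, 119.0, 118.0, 115.0, 98.0, 53.0, 46.0, 43.0, 42.0, 43.0, 43.0, 47.0, 76.0, 81.0, 81.0, 80.0, 80.0, 83.0, 79.0, 78.0, 78.0] [77.0, 77.0, 79.0, 76.0, 89.0, 105.0, 115.0, 126.0, 138.0, 150.0, 170.0, 181.0, 183.0, 173.0, 151.0, 149.0, 150.0, 151.0, 100.0, 78.0]
drain end mid [[234.24169566 126.93128772]] [[233.16269457  75.62390294]]
```

Call:
step_arm(
  steps=[
    {"travel": [0.002, -0.015, 0], "roll": -0.01},
    {"travel": [0.004, -0.035, 0], "roll": -0.025},
    {"travel": [0.005, -0.05, 0], "roll": -0.025},
    {"travel": [0.005, -0.057, -0.01], "roll": -0.025},
    {"travel": [0.005, -0.057, -0.03], "roll": -0.025},
    {"travel": [0.005, -0.057, -0.05], "roll": -0.025},
    {"travel": [0.005, -0.057, -0.07], "roll": -0.025},
    {"travel": [0.005, -0.057, -0.085], "roll": -0.025},
    {"travel": [0.005, -0.057, -0.095], "roll": -0.025},
    {"travel": [0.005, -0.057, -0.1], "roll": -0.025},
    {"travel": [0.005, -0.057, -0.1], "roll": -0.025},
    {"travel": [0.005, -0.057, -0.1], "roll": -0.025},
  ],
)

```text
clock: 5.67
ee_pos: [587.9, -68.1, 84.7]
tool_rot: [0.778, 0.629, 0.0, 0.0]
contact_force: [0.5, 1.3, -1.1]
gripper_width: 45.4
grasp_force: 61.7
```

Call:
step_arm(
  steps=[
    {"travel": [0, -0.003, -0.005], "roll": 0},
    {"travel": [0, -0.003, -0.013], "roll": 0},
    {"travel": [0, -0.003, -0.02], "roll": 0},
    {"travel": [0, -0.003, -0.025], "roll": 0},
    {"travel": [0, -0.003, -0.028], "roll": 0},
    {"travel": [0, -0.003, -0.03], "roll": 0},
    {"travel": [0, -0.003, -0.03], "roll": 0},
    {"travel": [0, -0.003, -0.03], "roll": 0},
  ],
)

```text
clock: 6.33
ee_pos: [587.9, -71.2, 54.3]
tool_rot: [0.778, 0.629, 0.0, 0.0]
contact_force: [-0.2, -0.5, -2.0]
gripper_width: 45.5
grasp_force: 61.9
```

Call:
step_arm(
  steps=[
    {"travel": [0, 0, -0.001], "roll": 0},
    {"travel": [0, 0, -0.002], "roll": 0},
    {"travel": [0, 0, -0.002], "roll": 0},
  ],
)

```text
clock: 6.58
ee_pos: [588.1, -71.3, 54.0]
tool_rot: [0.778, 0.629, 0.0, 0.001]
contact_force: [-4.0, 0.9, 9.2]
gripper_width: 45.4
grasp_force: 62.9
```

Contact with the bay floor. Release and rise.

Call:
step_arm(
  fingers=0.085,
  steps=[
    {"travel": [0, 0, 0.001], "roll": 0},
    {"travel": [0, 0, 0.001], "roll": 0},
    {"travel": [0, 0, 0.001], "roll": 0},
    {"travel": [0, 0, 0.001], "roll": 0},
    {"travel": [0, 0, 0.001], "roll": 0},
    {"travel": [0, 0, 0.001], "roll": 0},
    {"travel": [0, 0, 0.001], "roll": 0},
    {"travel": [0, 0, 0.001], "roll": 0},
  ],
)

```text
clock: 7.25
ee_pos: [587.7, -71.2, 53.2]
tool_rot: [0.778, 0.629, -0.0, -0.0]
contact_force: [-0.5, -0.2, -0.4]
gripper_width: 85.5
grasp_force: 0.0
```

Call:
step_arm(
  steps=[
    {"travel": [0, 0, 0.01], "roll": 0},
    {"travel": [0, 0, 0.03], "roll": 0},
    {"travel": [0, 0, 0.06], "roll": 0},
    {"travel": [0, 0, 0.09], "roll": 0},
    {"travel": [0, 0, 0.12], "roll": 0},
    {"travel": [0, 0.03, 0.14], "roll": 0},
    {"travel": [0, 0.06, 0.15], "roll": 0},
    {"travel": [-0.003, 0.1, 0.15], "roll": 0},
    {"travel": [-0.006, 0.14, 0.15], "roll": 0},
    {"travel": [-0.006, 0.18, 0.15], "roll": 0},
    {"travel": [-0.006, 0.22, 0.15], "roll": 0},
    {"travel": [-0.006, 0.227, 0.15], "roll": 0},
  ],
)

```text
clock: 8.25
ee_pos: [581.1, 161.7, 204.3]
tool_rot: [0.776, 0.631, 0.001, -0.001]
contact_force: [0.6, -0.8, -0.0]
gripper_width: 85.2
grasp_force: 0.0
```

Call:
step_arm(
  steps=[
    {"travel": [0, 0, 0], "roll": 0},
    {"travel": [0, 0, 0], "roll": 0},
  ],
)

```text
clock: 8.42
ee_pos: [581.8, 155.7, 203.8]
tool_rot: [0.777, 0.629, -0.0, 0.0]
contact_force: [-0.1, 0.1, 0.0]
gripper_width: 84.8
grasp_force: 0.0
```

```bash
python3 - <<'E'
from h import *
a=eyes.camera("wrist")[:,:,::-1]; b=eyes.camera("top")[:,:,::-1]
cv2.imwrite("pics/w4.png",np.hstack([cv2.resize(a,(400,300)),cv2.resize(b[170:270,290:450],(400,250)).copy()[:250] if 0 else cv2.resize(b[165:285,290:450],(400,300))]))
cv2.imwrite("pics/w4f.png",a); cv2.imwrite("pics/top4.png",b)
c=cam("wrist"); np.savez("w4.npz",K=c[0],r=c[1],t=c[2]); print(bot.state()["ee_pos"],bot.state()["gripper_width"])
E
```

```text
[581.9060712  154.37510968 203.58720398] 85.15464530566254
```

View pics/w4.png

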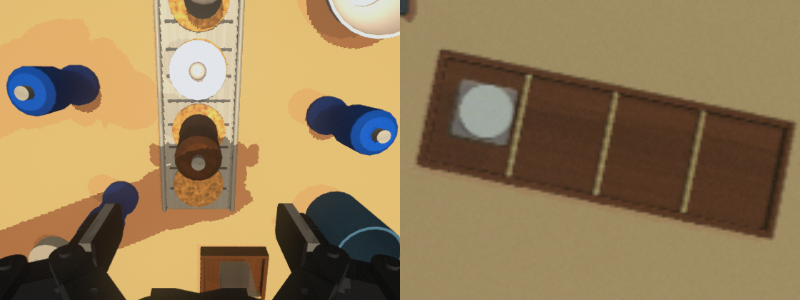

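The jar stands centred in the leftmost bay (right half, near (487,110)). The mill is next, directly below the gripper.

Call:
step_arm(
  steps=[
    {"travel": [0, 0.001, -0.02], "roll": 0},
    {"travel": [0, 0.001, -0.045], "roll": 0},
    {"travel": [0, 0.001, -0.07], "roll": 0},
    {"travel": [0, 0.001, -0.095], "roll": 0},
    {"travel": [0, 0.001, -0.115], "roll": 0},
    {"travel": [0, 0.001, -0.125], "roll": 0},
    {"travel": [0, 0.001, -0.125], "roll": 0},
    {"travel": [0, 0.001, -0.125], "roll": 0},
  ],
)

```text
clock: 9.18
ee_pos: [581.8, 155.7, 78.6]
tool_rot: [0.778, 0.628, -0.0, -0.0]
contact_force: [0.1, 0.9, 0.4]
gripper_width: 84.8
grasp_force: 0.0
```

Call:
step_arm(
  fingers=0.03,
  steps=[
    {"travel": [0, 0, 0], "roll": 0},
    {"travel": [0, 0, 0], "roll": 0},
    {"travel": [0, 0, 0], "roll": 0},
    {"travel": [0, 0, 0], "roll": 0},
    {"travel": [0, 0, 0], "roll": 0},
    {"travel": [0, 0, 0], "roll": 0},
    {"travel": [0, 0, 0], "roll": 0},
    {"travel": [0, 0, 0], "roll": 0},
    {"travel": [0, 0, 0], "roll": 0},
  ],
)

```text
clock: 9.93
ee_pos: [582.5, 157.1, 79.9]
tool_rot: [0.778, 0.629, 0.001, 0.001]
contact_force: [-2.4, 0.2, 5.8]
gripper_width: 42.3
grasp_force: 60.5
```

Call:
step_arm(
  steps=[
    {"travel": [0, 0, 0.01], "roll": 0},
    {"travel": [0, 0, 0.025], "roll": 0},
    {"travel": [0, 0, 0.045], "roll": 0},
    {"travel": [0, 0, 0.07], "roll": 0},
    {"travel": [0, 0, 0.095], "roll": 0},
    {"travel": [0, 0, 0.12], "roll": 0},
    {"travel": [0, -0.015, 0.135], "roll": 0},
    {"travel": [-0.001, -0.035, 0.14], "roll": 0},
    {"travel": [-0.002, -0.06, 0.14], "roll": 0},
    {"travel": [-0.003, -0.085, 0.14], "roll": 0},
    {"travel": [-0.004, -0.11, 0.14], "roll": 0},
    {"travel": [-0.005, -0.135, 0.14], "roll": 0},
  ],
)

```text
clock: 10.93
ee_pos: [576.4, 20.8, 218.8]
tool_rot: [0.777, 0.629, -0.0, 0.0]
contact_force: [-0.2, -1.1, -1.9]
gripper_width: 42.6
grasp_force: 61.2
```

Call:
step_arm(
  steps=[
    {"travel": [-0.001, -0.025, 0], "roll": 0},
    {"travel": [-0.002, -0.05, 0], "roll": 0},
    {"travel": [-0.003, -0.075, 0], "roll": 0},
    {"travel": [-0.004, -0.1, 0], "roll": 0},
    {"travel": [-0.005, -0.125, 0], "roll": 0},
    {"travel": [-0.005, -0.145, 0], "roll": 0},
    {"travel": [-0.005, -0.157, 0], "roll": 0},
    {"travel": [-0.005, -0.163, 0], "roll": 0},
    {"travel": [-0.005, -0.165, 0], "roll": 0},
    {"travel": [-0.005, -0.165, 0], "roll": 0},
    {"travel": [-0.005, -0.165, 0], "roll": 0},
  ],
)

```text
clock: 11.85
ee_pos: [571.8, -142.1, 218.3]
tool_rot: [0.777, 0.629, 0.0, -0.0]
contact_force: [0.4, -0.6, -2.3]
gripper_width: 42.6
grasp_force: 61.2
```

Call:
step_arm(
  steps=[
    {"travel": [0, -0.002, -0.015], "roll": 0},
    {"travel": [0, -0.002, -0.035], "roll": 0},
    {"travel": [0, -0.002, -0.055], "roll": 0},
    {"travel": [0, -0.002, -0.075], "roll": 0},
    {"travel": [0, -0.002, -0.095], "roll": 0},
    {"travel": [0, -0.002, -0.11], "roll": 0},
    {"travel": [0, -0.002, -0.122], "roll": 0},
    {"travel": [0, -0.002, -0.13], "roll": 0},
    {"travel": [0, -0.002, -0.136], "roll": 0},
    {"travel": [0, -0.002, -0.138], "roll": 0},
    {"travel": [0, -0.002, -0.138], "roll": 0},
  ],
)

```text
clock: 12.77
ee_pos: [571.8, -144.8, 80.3]
tool_rot: [0.777, 0.629, 0.0, -0.0]
contact_force: [-0.6, -0.2, -2.1]
gripper_width: 42.6
grasp_force: 61.3
```

Call:
step_arm(
  steps=[
    {"travel": [0, 0, -0.001], "roll": 0},
    {"travel": [0, 0, -0.002], "roll": 0},
    {"travel": [0, 0, -0.002], "roll": 0},
  ],
)

```text
clock: 13.02
ee_pos: [572.2, -145.4, 78.9]
tool_rot: [0.778, 0.629, 0.0, 0.001]
contact_force: [0.2, -0.1, -0.6]
gripper_width: 42.7
grasp_force: 61.3
```

Call:
step_arm(
  steps=[
    {"travel": [0, 0, -0.001], "roll": 0},
    {"travel": [0, 0, -0.001], "roll": 0},
  ],
)

```text
clock: 13.18
ee_pos: [572.2, -145.5, 78.0]
tool_rot: [0.778, 0.629, 0.0, 0.001]
contact_force: [-0.8, 0.7, 0.5]
gripper_width: 42.7
grasp_force: 61.4
```

Call:
step_arm(
  steps=[
    {"travel": [0, 0, -0.001], "roll": 0},
    {"travel": [0, 0, -0.001], "roll": 0},
  ],
)

```text
clock: 13.35
ee_pos: [572.3, -145.5, 77.9]
tool_rot: [0.778, 0.629, 0.0, 0.001]
contact_force: [-2.0, 1.3, 7.3]
gripper_width: 42.8
grasp_force: 62.1
```

Call:
step_arm(
  fingers=0.085,
  steps=[
    {"travel": [0, 0, 0.001], "roll": 0},
    {"travel": [0, 0, 0.001], "roll": 0},
    {"travel": [0, 0, 0.001], "roll": 0},
    {"travel": [0, 0, 0.001], "roll": 0},
    {"travel": [0, 0, 0.001], "roll": 0},
    {"travel": [0, 0, 0.001], "roll": 0},
    {"travel": [0, 0, 0.001], "roll": 0},
    {"travel": [0, 0, 0.001], "roll": 0},
  ],
)

```text
clock: 14.02
ee_pos: [571.7, -145.2, 77.2]
tool_rot: [0.778, 0.629, -0.0, -0.0]
contact_force: [-0.5, -0.4, -0.3]
gripper_width: 85.2
grasp_force: 0.0
```

Call:
step_arm(
  steps=[
    {"travel": [0, 0, 0.01], "roll": 0},
    {"travel": [0, 0, 0.03], "roll": 0},
    {"travel": [0, 0, 0.06], "roll": 0},
    {"travel": [0, 0, 0.09], "roll": 0},
    {"travel": [0, 0, 0.12], "roll": 0},
    {"travel": [0.005, 0.04, 0.125], "roll": 0},
    {"travel": [0.01, 0.08, 0.125], "roll": 0},
    {"travel": [0.015, 0.12, 0.125], "roll": 0},
    {"travel": [0.02, 0.16, 0.125], "roll": 0},
    {"travel": [0.025, 0.2, 0.125], "roll": 0},
    {"travel": [0.025, 0.24, 0.125], "roll": 0},
    {"travel": [0.025, 0.28, 0.125], "roll": 0},
  ],
)

```text
clock: 15.02
ee_pos: [596.8, 136.7, 203.3]
tool_rot: [0.778, 0.629, 0.0, 0.0]
contact_force: [-0.6, -0.5, -0.2]
gripper_width: 84.7
grasp_force: 0.0
```

Call:
step_arm(
  steps=[
    {"travel": [0, 0.03, 0], "roll": 0},
    {"travel": [0, 0.06, 0], "roll": 0},
    {"travel": [0, 0.08, 0], "roll": 0},
    {"travel": [0, 0.09, 0], "roll": 0},
    {"travel": [0, 0.095, 0], "roll": 0},
    {"travel": [0, 0.095, 0], "roll": 0},
    {"travel": [0, 0.095, 0], "roll": 0},
  ],
)

```text
clock: 15.6
ee_pos: [596.9, 228.8, 202.5]
tool_rot: [0.778, 0.628, -0.0, 0.0]
contact_force: [-0.4, -0.5, -0.7]
gripper_width: 85.0
grasp_force: 0.0
```

```bash
python3 - <<'E'
from h import *
a=eyes.camera("wrist")[:,:,::-1]; b=eyes.camera("top")[:,:,::-1]
cv2.imwrite("pics/w5.png",np.hstack([cv2.resize(a,(400,300)),cv2.resize(b[165:285,290:450],(400,300))]))
c=cam("wrist"); np.savez("w5.npz",K=c[0],r=c[1],t=c[2]); print(bot.state()["ee_pos"],bot.state()["gripper_width"])
E
```

```text
[596.9997863  228.30748411 202.47679931] 85.1714068045054
```

View pics/w5.png

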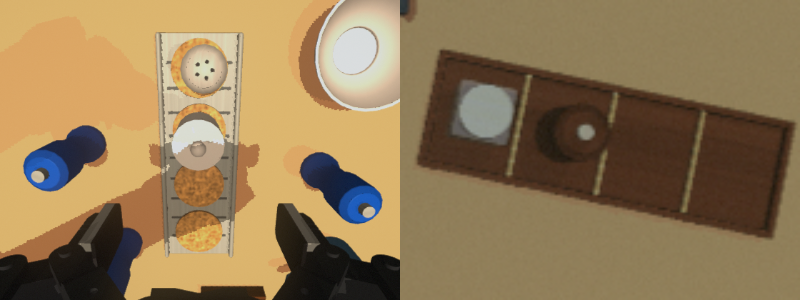

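The mill stands in the second bay; its knob is at crop (585,132). The pot knob is at wrist pixel (277,210).

```bash
python3 - <<'E'
from h import *
z=np.load("w5.npz"); w=(z["K"],z["r"],z["t"])
print("pot",ray(w,[277,210],91),"shaker",ray(w,[286,97],101),"mill",ray(cam("top"),[290+185.5/2.5-.3,165+132/2.5-.3],128))
E
```

```text
pot [[596.78679207 228.70864559]] shaker [[618.68582833 302.55614662]] mill [[ 570.99652197 -145.71340799]]
```

Call:
step_arm(
  steps=[
    {"travel": [0, 0.002, -0.02], "roll": 0},
    {"travel": [0, 0.002, -0.045], "roll": 0},
    {"travel": [0, 0.002, -0.07], "roll": 0},
    {"travel": [0, 0.002, -0.09], "roll": 0},
    {"travel": [0, 0.002, -0.09], "roll": 0},
    {"travel": [0, 0.002, -0.09], "roll": 0},
  ],
)

```text
clock: 16.2
ee_pos: [595.7, 230.3, 111.5]
tool_rot: [0.778, 0.628, -0.001, -0.001]
contact_force: [-0.9, 0.5, 0.0]
gripper_width: 85.0
grasp_force: 0.0
```

Mill upright at (571,-146), as expected. Continue down on the pot.

Call:
step_arm(
  steps=[
    {"travel": [0.001, 0, -0.02], "roll": 0},
    {"travel": [0.001, 0, -0.04], "roll": 0},
    {"travel": [0.001, 0, -0.06], "roll": 0},
    {"travel": [0.001, 0, -0.072], "roll": 0},
    {"travel": [0.001, 0, -0.078], "roll": 0},
    {"travel": [0.001, 0, -0.078], "roll": 0},
    {"travel": [0.001, 0, -0.078], "roll": 0},
  ],
)

```text
clock: 16.78
ee_pos: [598.9, 231.8, 35.9]
tool_rot: [0.778, 0.629, 0.001, 0.0]
contact_force: [0.8, 0.9, 0.7]
gripper_width: 84.9
grasp_force: 0.0
```

Call:
step_arm(
  fingers=0.04,
  steps=[
    {"travel": [0, 0, 0], "roll": 0},
    {"travel": [0, 0, 0], "roll": 0},
    {"travel": [0, 0, 0], "roll": 0},
    {"travel": [0, 0, 0], "roll": 0},
    {"travel": [0, 0, 0], "roll": 0},
    {"travel": [0, 0, 0], "roll": 0},
    {"travel": [0, 0, 0], "roll": 0},
    {"travel": [0, 0, 0], "roll": 0},
  ],
)

```text
clock: 17.45
ee_pos: [598.4, 232.2, 36.0]
tool_rot: [0.778, 0.629, 0.001, 0.0]
contact_force: [-2.0, 0.1, 5.1]
gripper_width: 53.9
grasp_force: 61.7
```

Call:
step_arm(
  steps=[
    {"travel": [0, 0, 0.01], "roll": 0},
    {"travel": [0, 0, 0.025], "roll": 0},
    {"travel": [0, 0, 0.045], "roll": 0},
    {"travel": [0, 0, 0.07], "roll": 0},
    {"travel": [0, 0, 0.095], "roll": 0},
    {"travel": [0, 0, 0.12], "roll": 0},
    {"travel": [0, -0.015, 0.14], "roll": 0},
    {"travel": [-0.003, -0.035, 0.15], "roll": 0},
    {"travel": [-0.006, -0.06, 0.15], "roll": 0},
    {"travel": [-0.009, -0.085, 0.15], "roll": 0},
    {"travel": [-0.012, -0.11, 0.15], "roll": 0},
    {"travel": [-0.015, -0.135, 0.15], "roll": 0},
  ],
)

```text
clock: 18.45
ee_pos: [582.2, 95.7, 184.8]
tool_rot: [0.778, 0.629, -0.0, 0.0]
contact_force: [0.2, -0.9, -3.8]
gripper_width: 53.9
grasp_force: 63.6
```

Call:
step_arm(
  steps=[
    {"travel": [-0.003, -0.028, 0], "roll": 0},
    {"travel": [-0.005, -0.056, 0], "roll": 0},
    {"travel": [-0.007, -0.084, 0], "roll": 0},
    {"travel": [-0.01, -0.112, 0], "roll": 0},
    {"travel": [-0.013, -0.14, 0], "roll": 0},
    {"travel": [-0.016, -0.168, 0], "roll": 0},
    {"travel": [-0.019, -0.196, 0], "roll": 0},
    {"travel": [-0.022, -0.224, 0], "roll": 0},
    {"travel": [-0.024, -0.252, 0], "roll": 0},
    {"travel": [-0.026, -0.275, 0], "roll": 0},
    {"travel": [-0.026, -0.292, 0], "roll": 0},
    {"travel": [-0.026, -0.302, 0], "roll": 0},
  ],
)

```text
clock: 19.45
ee_pos: [556.2, -207.3, 184.6]
tool_rot: [0.778, 0.628, -0.0, 0.0]
contact_force: [0.2, -0.3, -3.6]
gripper_width: 53.6
grasp_force: 63.6
```

Call:
step_arm(
  steps=[
    {"travel": [0, -0.005, 0], "roll": 0},
    {"travel": [0, -0.01, 0], "roll": 0},
    {"travel": [0, -0.01, 0], "roll": 0},
    {"travel": [0, -0.01, 0], "roll": 0},
    {"travel": [0, -0.01, 0], "roll": 0},
  ],
)

```text
clock: 19.87
ee_pos: [556.8, -214.2, 184.3]
tool_rot: [0.777, 0.629, 0.0, -0.0]
contact_force: [0.4, 0.3, -3.4]
gripper_width: 53.9
grasp_force: 63.6
```

Call:
step_arm(
  steps=[
    {"travel": [0, -0.001, -0.02], "roll": 0},
    {"travel": [0, -0.001, -0.04], "roll": 0},
    {"travel": [0, -0.001, -0.06], "roll": 0},
    {"travel": [0, -0.001, -0.08], "roll": 0},
    {"travel": [0, -0.001, -0.1], "roll": 0},
    {"travel": [0, -0.001, -0.118], "roll": 0},
    {"travel": [0, -0.001, -0.13], "roll": 0},
    {"travel": [0, -0.001, -0.138], "roll": 0},
    {"travel": [0, -0.001, -0.144], "roll": 0},
    {"travel": [0, -0.001, -0.147], "roll": 0},
    {"travel": [0, -0.001, -0.147], "roll": 0},
  ],
)

```text
clock: 20.78
ee_pos: [556.8, -215.9, 37.2]
tool_rot: [0.778, 0.629, 0.0, -0.0]
contact_force: [0.2, 0.4, -4.2]
gripper_width: 54.0
grasp_force: 63.7
```

Call:
step_arm(
  steps=[
    {"travel": [0, 0, -0.001], "roll": 0},
    {"travel": [0, 0, -0.002], "roll": 0},
    {"travel": [0, 0, -0.002], "roll": 0},
  ],
)

```text
clock: 21.03
ee_pos: [557.3, -216.5, 35.9]
tool_rot: [0.778, 0.629, 0.0, 0.001]
contact_force: [-0.2, 0.1, -3.9]
gripper_width: 53.7
grasp_force: 63.7
```

Call:
step_arm(
  steps=[
    {"travel": [0, 0, -0.001], "roll": 0},
    {"travel": [0, 0, -0.002], "roll": 0},
    {"travel": [0, 0, -0.002], "roll": 0},
  ],
)

```text
clock: 21.28
ee_pos: [557.2, -216.5, 34.1]
tool_rot: [0.778, 0.629, 0.0, 0.001]
contact_force: [-1.2, -0.4, 2.1]
gripper_width: 53.5
grasp_force: 63.7
```

Contact. Release, rise and return to the shaker.

Call:
step_arm(
  fingers=0.085,
  steps=[
    {"travel": [0, 0, 0], "roll": 0},
    {"travel": [0, 0, 0], "roll": 0},
    {"travel": [0, 0, 0], "roll": 0},
    {"travel": [0, 0, 0], "roll": 0},
    {"travel": [0, 0, 0], "roll": 0},
    {"travel": [0, 0, 0], "roll": 0},
    {"travel": [0, 0, 0], "roll": 0},
    {"travel": [0, 0, 0], "roll": 0},
  ],
)

```text
clock: 21.95
ee_pos: [556.8, -216.2, 33.3]
tool_rot: [0.778, 0.629, 0.0, 0.0]
contact_force: [0.9, 0.2, 0.4]
gripper_width: 84.7
grasp_force: 0.0
```

Call:
step_arm(
  steps=[
    {"travel": [0, 0, 0.01], "roll": 0},
    {"travel": [0, 0, 0.03], "roll": 0},
    {"travel": [0, 0, 0.06], "roll": 0},
    {"travel": [0, 0, 0.09], "roll": 0},
    {"travel": [0, 0, 0.12], "roll": 0},
    {"travel": [0, 0, 0.15], "roll": 0},
    {"travel": [0.006, 0.04, 0.17], "roll": 0},
    {"travel": [0.012, 0.08, 0.17], "roll": 0},
    {"travel": [0.018, 0.12, 0.17], "roll": 0},
    {"travel": [0.024, 0.16, 0.17], "roll": 0},
    {"travel": [0.03, 0.2, 0.17], "roll": 0},
    {"travel": [0.036, 0.24, 0.17], "roll": 0},
  ],
)

```text
clock: 22.95
ee_pos: [592.8, 25.7, 204.5]
tool_rot: [0.778, 0.629, 0.0, 0.0]
contact_force: [0.7, -0.3, 0.7]
gripper_width: 84.8
grasp_force: 0.0
```

Call:
step_arm(
  steps=[
    {"travel": [0.004, 0.04, 0], "roll": 0},
    {"travel": [0.008, 0.08, 0], "roll": 0},
    {"travel": [0.012, 0.12, 0], "roll": 0},
    {"travel": [0.016, 0.16, 0], "roll": 0},
    {"travel": [0.02, 0.2, 0], "roll": 0},
    {"travel": [0.023, 0.24, 0], "roll": 0},
    {"travel": [0.026, 0.265, 0], "roll": 0},
    {"travel": [0.026, 0.277, 0], "roll": 0},
    {"travel": [0.026, 0.279, 0], "roll": 0},
    {"travel": [0.026, 0.279, 0], "roll": 0},
    {"travel": [0.026, 0.279, 0], "roll": 0},
  ],
)

```text
clock: 23.87
ee_pos: [618.9, 301.3, 203.6]
tool_rot: [0.778, 0.628, -0.0, 0.0]
contact_force: [1.1, -0.2, -0.3]
gripper_width: 84.9
grasp_force: 0.0
```

```bash
python3 - <<'E'
from h import *
a=eyes.camera("wrist")[:,:,::-1]; b=eyes.camera("top")[:,:,::-1]
cv2.imwrite("pics/w6.png",np.hstack([cv2.resize(a,(400,300)),cv2.resize(b[165:285,290:450],(400,300))]))
c=cam("wrist"); np.savez("w6.npz",K=c[0],r=c[1],t=c[2]); print(bot.state()["ee_pos"],bot.state()["gripper_width"])
E
```

```text
[619.04185598 300.84683914 203.73519058] 84.93002589924298
```

View pics/w6.png

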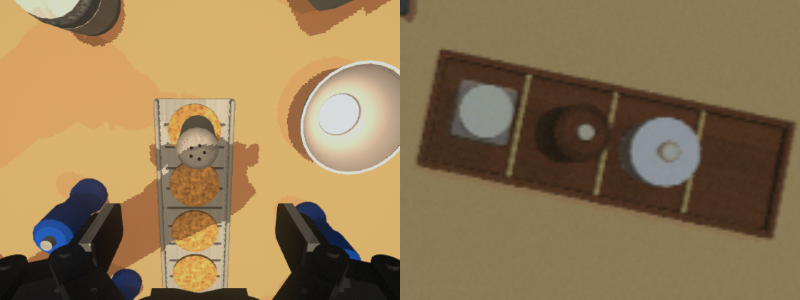

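```bash
python3 - <<'E'
from h import *
z=np.load("w6.npz"); w=(z["K"],z["r"],z["t"])
print("shaker",ray(w,[198*1.4,151*1.4],101),"pot",ray(cam("top"),[290+269/2.5-.3,165+152/2.5-.3],89))
E
```

```text
shaker [[619.34727995 302.85954643]] pot [[ 555.59673639 -217.51846971]]
```

Call:
step_arm(
  steps=[
    {"travel": [0, 0.001, -0.02], "roll": 0},
    {"travel": [0, 0.001, -0.04], "roll": 0},
    {"travel": [0, 0.001, -0.065], "roll": 0},
    {"travel": [0, 0.001, -0.09], "roll": 0},
    {"travel": [0, 0.001, -0.115], "roll": 0},
    {"travel": [0, 0.001, -0.14], "roll": 0},
    {"travel": [0, 0.001, -0.155], "roll": 0},
    {"travel": [0, 0.001, -0.163], "roll": 0},
    {"travel": [0, 0.001, -0.163], "roll": 0},
    {"travel": [0, 0.001, -0.163], "roll": 0},
  ],
)

```text
clock: 24.8
ee_pos: [619.1, 303.0, 40.9]
tool_rot: [0.778, 0.628, 0.0, 0.0]
contact_force: [1.3, -0.4, 0.6]
gripper_width: 85.1
grasp_force: 0.0
```

Call:
step_arm(
  fingers=0.03,
  steps=[
    {"travel": [0, 0, 0], "roll": 0},
    {"travel": [0, 0, 0], "roll": 0},
    {"travel": [0, 0, 0], "roll": 0},
    {"travel": [0, 0, 0], "roll": 0},
    {"travel": [0, 0, 0], "roll": 0},
    {"travel": [0, 0, 0], "roll": 0},
    {"travel": [0, 0, 0], "roll": 0},
    {"travel": [0, 0, 0], "roll": 0},
    {"travel": [0, 0, 0], "roll": 0},
  ],
)

```text
clock: 25.55
ee_pos: [619.7, 304.3, 41.8]
tool_rot: [0.778, 0.629, 0.001, 0.0]
contact_force: [-0.4, -0.5, 6.1]
gripper_width: 40.8
grasp_force: 60.7
```

Call:
step_arm(
  steps=[
    {"travel": [0, 0, 0.01], "roll": 0},
    {"travel": [0, 0, 0.025], "roll": 0},
    {"travel": [0, 0, 0.045], "roll": 0},
    {"travel": [0, 0, 0.07], "roll": 0},
    {"travel": [0, 0, 0.095], "roll": 0},
    {"travel": [0, 0, 0.12], "roll": 0},
    {"travel": [0, -0.015, 0.14], "roll": 0},
    {"travel": [-0.005, -0.035, 0.15], "roll": 0},
    {"travel": [-0.01, -0.06, 0.15], "roll": 0},
    {"travel": [-0.014, -0.085, 0.15], "roll": 0},
    {"travel": [-0.018, -0.11, 0.15], "roll": 0},
    {"travel": [-0.022, -0.135, 0.15], "roll": 0},
  ],
)

```text
clock: 26.55
ee_pos: [596.0, 167.7, 190.5]
tool_rot: [0.778, 0.629, -0.0, -0.0]
contact_force: [0.0, -1.5, -1.6]
gripper_width: 40.9
grasp_force: 60.8
```

Call:
step_arm(
  steps=[
    {"travel": [-0.004, -0.028, 0], "roll": 0},
    {"travel": [-0.008, -0.056, 0], "roll": 0},
    {"travel": [-0.012, -0.084, 0], "roll": 0},
    {"travel": [-0.016, -0.112, 0], "roll": 0},
    {"travel": [-0.02, -0.14, 0], "roll": 0},
    {"travel": [-0.024, -0.168, 0], "roll": 0},
    {"travel": [-0.028, -0.196, 0], "roll": 0},
    {"travel": [-0.032, -0.224, 0], "roll": 0},
    {"travel": [-0.035, -0.252, 0], "roll": 0},
    {"travel": [-0.038, -0.275, 0], "roll": 0},
    {"travel": [-0.041, -0.292, 0], "roll": 0},
    {"travel": [-0.043, -0.302, 0], "roll": 0},
  ],
)

```text
clock: 27.55
ee_pos: [553.0, -135.2, 190.4]
tool_rot: [0.778, 0.628, -0.0, -0.0]
contact_force: [-0.3, 0.2, -1.6]
gripper_width: 40.6
grasp_force: 60.8
```

Call:
step_arm(
  steps=[
    {"travel": [-0.002, -0.02, 0], "roll": 0},
    {"travel": [-0.004, -0.045, 0], "roll": 0},
    {"travel": [-0.006, -0.07, 0], "roll": 0},
    {"travel": [-0.009, -0.095, 0], "roll": 0},
    {"travel": [-0.012, -0.12, 0], "roll": 0},
    {"travel": [-0.014, -0.14, 0], "roll": 0},
    {"travel": [-0.014, -0.15, 0], "roll": 0},
    {"travel": [-0.014, -0.157, 0], "roll": 0},
    {"travel": [-0.014, -0.157, 0], "roll": 0},
    {"travel": [-0.014, -0.157, 0], "roll": 0},
    {"travel": [-0.014, -0.157, 0], "roll": 0},
  ],
)

```text
clock: 28.47
ee_pos: [539.9, -288.9, 190.3]
tool_rot: [0.777, 0.629, 0.0, -0.0]
contact_force: [-0.2, 0.5, -1.4]
gripper_width: 40.7
grasp_force: 60.8
```

Call:
step_arm(
  steps=[
    {"travel": [0.001, -0.001, -0.02], "roll": 0},
    {"travel": [0.001, -0.001, -0.04], "roll": 0},
    {"travel": [0.001, -0.001, -0.06], "roll": 0},
    {"travel": [0.001, -0.001, -0.08], "roll": 0},
    {"travel": [0.001, -0.001, -0.1], "roll": 0},
    {"travel": [0.001, -0.001, -0.118], "roll": 0},
    {"travel": [0.001, -0.001, -0.13], "roll": 0},
    {"travel": [0.001, -0.001, -0.138], "roll": 0},
    {"travel": [0.001, -0.001, -0.144], "roll": 0},
    {"travel": [0.001, -0.001, -0.148], "roll": 0},
    {"travel": [0.001, -0.001, -0.148], "roll": 0},
  ],
)

```text
clock: 29.38
ee_pos: [540.8, -290.7, 42.1]
tool_rot: [0.777, 0.629, -0.0, -0.0]
contact_force: [0.0, -0.4, -1.5]
gripper_width: 41.2
grasp_force: 60.8
```

Call:
step_arm(
  steps=[
    {"travel": [0, 0, -0.001], "roll": 0},
    {"travel": [0, 0, -0.002], "roll": 0},
    {"travel": [0, 0, -0.002], "roll": 0},
  ],
)

```text
clock: 29.63
ee_pos: [541.2, -291.5, 40.9]
tool_rot: [0.778, 0.629, 0.0, 0.001]
contact_force: [-1.3, -0.7, -0.3]
gripper_width: 40.6
grasp_force: 60.8
```

Call:
step_arm(
  steps=[
    {"travel": [0, 0, -0.001], "roll": 0},
    {"travel": [0, 0, -0.001], "roll": 0},
  ],
)

```text
clock: 29.8
ee_pos: [541.2, -291.6, 39.8]
tool_rot: [0.778, 0.629, 0.0, 0.001]
contact_force: [0.1, 0.1, -0.2]
gripper_width: 40.7
grasp_force: 61.0
```

Call:
step_arm(
  steps=[
    {"travel": [0, 0, -0.001], "roll": 0},
    {"travel": [0, 0, -0.001], "roll": 0},
    {"travel": [0, 0, -0.001], "roll": 0},
  ],
)

```text
clock: 30.05
ee_pos: [541.2, -291.7, 39.8]
tool_rot: [0.778, 0.629, 0.0, 0.001]
contact_force: [-0.8, 0.7, 5.7]
gripper_width: 41.0
grasp_force: 61.5
```

Seated. Release, rise and check.

Call:
step_arm(
  fingers=0.085,
  steps=[
    {"travel": [0, 0, 0], "roll": 0},
    {"travel": [0, 0, 0.001], "roll": 0},
    {"travel": [0, 0, 0.001], "roll": 0},
    {"travel": [0, 0, 0.001], "roll": 0},
    {"travel": [0, 0, 0.001], "roll": 0},
    {"travel": [0, 0, 0.001], "roll": 0},
    {"travel": [0, 0, 0.001], "roll": 0},
    {"travel": [0, 0, 0.001], "roll": 0},
  ],
)

```text
clock: 30.72
ee_pos: [540.7, -291.2, 39.2]
tool_rot: [0.778, 0.629, 0.0, -0.0]
contact_force: [0.5, 0.4, -0.4]
gripper_width: 84.9
grasp_force: 0.0
```

Call:
step_arm(
  steps=[
    {"travel": [0, 0, 0.01], "roll": 0},
    {"travel": [0, 0, 0.03], "roll": 0},
    {"travel": [0, 0, 0.06], "roll": 0},
    {"travel": [0, 0, 0.09], "roll": 0},
    {"travel": [0, 0, 0.12], "roll": 0},
    {"travel": [0, 0, 0.15], "roll": 0},
    {"travel": [0, 0, 0.18], "roll": 0},
    {"travel": [0, 0, 0.2], "roll": 0},
    {"travel": [0, 0, 0.2], "roll": 0},
    {"travel": [0, 0, 0.2], "roll": 0},
  ],
)

```text
clock: 31.55
ee_pos: [541.7, -291.9, 241.6]
tool_rot: [0.778, 0.629, 0.001, 0.002]
contact_force: [0.1, 0.1, -0.1]
gripper_width: 85.1
grasp_force: 0.0
```

```bash
python3 - <<'E'
from h import *
a=eyes.camera("scene")[:,:,::-1]; b=eyes.camera("top")[:,:,::-1]
cv2.imwrite("pics/w7.png",np.hstack([cv2.resize(a[60:270,100:380],(400,300)),cv2.resize(b[165:285,290:450],(400,300))]))
print(bot.state()["ee_pos"],bot.state()["contact_force"])
E
```

```text
[ 540.34837252 -290.94463233  238.66694079] [-0.1166809   0.68419088 -0.99229185]
```

View pics/w7.png

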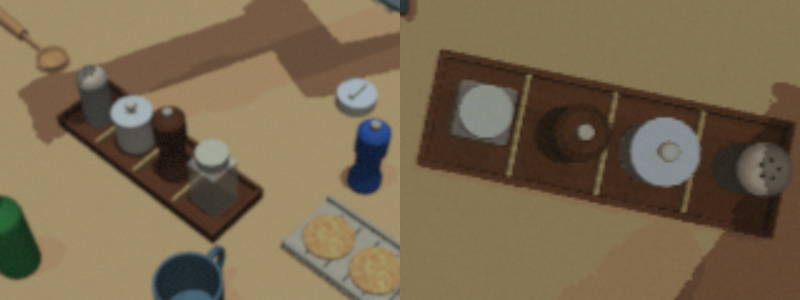

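All four pieces stand upright in their bays. From the robot, left to right, they read jar, mill, pot, shaker (top crop at (487,110), (572,133), (662,152) and (760,168)). The gripper is clear.

```bash
python3 -c "
from rig import bot
print(bot.hand_in())"
```

```text
the job is handed in; nothing more can be done
None
```

The job is handed in: jar, mill, pot and shaker stand upright, left to right from the robot, one to a bay in the wooden rack, with the gripper clear and about 32 s of the 112 s used.

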